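# Set up the goldsmith's forming block

## Task

Clear the beech board first: lift each aluminium gauge plate out of its slot and hang it by its hole on a peg of the rack. Then lay every blue hexagonal forming block on the board, wholly on it and crosswise (parallel to its short edges), rolled so that the flat with the yellow stripe faces straight up. Leave everything at rest and do not knock over the flask or the can.

Things in the scene. Friction and masses are not known exactly. Their poses are not given: they have to be found in the camera images.
- board: fixed beech board, 150 (x) by 360 (y) mm, top 30 mm above the bench; one slot 8 mm wide and 20 mm deep runs along its whole length in y through the middle of its top. Origin: centre of its underside, on the bench; z up. Its long axis holds three blocks side by side, for instance 115 mm apart
- rack: fixed rack, 280 mm wide (y). Rail 20 mm thick, its top 132 mm above the bench, two posts, a foot plate 12 mm high. Origin: on the bench below the middle of the rail's front face, z up. Three round pegs, 10 mm thick, stick out 69 mm from that face to the rack's -x, at y = -90, 0, +90 mm, rising 10 degrees from 122 mm (root) to 134 mm (tip), axis heights. Nothing stands above rail and pegs
- peg0 (a point): point on the axis of the rack's y = -90 mm peg, half way along it (34 mm from root and from tip), 128 mm above the bench; axes as the rack's
- peg1 (a point): point on the axis of the middle peg, half way along it (34 mm from root and from tip), 128 mm above the bench; axes as the rack's
- peg2 (a point): point on the axis of the rack's y = +90 mm peg, half way along it (34 mm from root and from tip), 128 mm above the bench; axes as the rack's
- plate0: aluminium gauge plate 60 wide (y), 110 tall (z, up), 6 mm thick (x), 0.12 kg, with a round hole 26 mm across centred 72 mm above its lower edge (38 below the top edge). Origin at the middle of its lower edge. Starts upright in the board's slot, 90 mm standing out
- plate1: aluminium gauge plate 60 wide (y), 110 tall (z, up), 6 mm thick (x), 0.12 kg, with a round hole 26 mm across centred 72 mm above its lower edge (38 below the top edge). Origin at the middle of its lower edge. Starts upright in the board's slot, 90 mm standing out
- eye0 (a point): centre of the hole of plate0; hung, it lies 8 mm below the peg's axis. Axes as the plate's
- eye1 (a point): centre of the hole of plate1; hung, it lies 8 mm below the peg's axis. Axes as the plate's
- block0: solid blue plastic hexagonal prism, 110 mm long, 46 mm across flats (53 across corners; flats 27 wide, 60 degrees apart), 0.15-0.3 kg. Origin at its centre. x runs along its length; z is the outward normal of the marked flat: a 12 mm wide yellow stripe runs all along it and 14 mm onto both end faces. Starts lying on the bench on one flat, the marked one not up. May be absent (None)
- block1: solid blue plastic hexagonal prism, 110 mm long, 46 mm across flats (53 across corners; flats 27 wide, 60 degrees apart), 0.15-0.3 kg. Origin at its centre. x runs along its length; z is the outward normal of the marked flat: a 12 mm wide yellow stripe runs all along it and 14 mm onto both end faces. Starts lying on the bench on one flat, the marked one not up. May be absent (None)
- block2: solid blue plastic hexagonal prism, 110 mm long, 46 mm across flats (53 across corners; flats 27 wide, 60 degrees apart), 0.15-0.3 kg. Origin at its centre. x runs along its length; z is the outward normal of the marked flat: a 12 mm wide yellow stripe runs all along it and 14 mm onto both end faces. Starts lying on the bench on one flat, the marked one not up. May be absent (None)
- flask: bystander: dark metal flask with brass cap, 48 mm across, 75 mm high, loose; origin at the centre of its underside, z up
- can: bystander: aluminium can, 60 mm across, 90 mm high, loose; origin at the centre of its underside, z up
- dish: bystander: white ceramic dish, 90 mm across, 25 mm high, loose on the bench; origin at the centre of its underside
- bangle: bystander: brass bangle lying flat, 64 mm across, 12 mm high; origin at the centre of its underside

How it is judged:
By the outcome, as a careful person would: the job done as asked, in the order asked, and still so for the second after the job is handed in, with the robot touching nothing.
Of block0, block1, block2 only 2 to 3 are there at a start; the rules pass over those that are not, and their reading is None.
At some moment in a run one of block0, block1, block2 may be knocked a few centimetres aside while the robot is not near it.
It also fails if it takes over 210 s, if anything falls off the work surface, if the arm or the gripper's body presses on something with over 40 N, if the wrist force passes 120 N, or if a joint passes its speed limit or range.

## Robot

A 6-joint arm with a two-finger parallel gripper is mounted at the origin on the work surface. World frame = base frame: x ahead of the robot, y to its left, z up, the work surface at z = 0. Lengths are in m, angles in rad, forces in N, time in s.
With the tool pointing down it reaches from about 0.325 to 0.9 m from the base axis. Payload 6.1 kg.
Tool frame: the origin (TCP) lies at the very end of the fingers, on their centre line; the grasp point (between the pads) lies 19 mm behind it; z points along the fingers, y is the line along which they close (so a half turn about z gives the same grasp; the last joint's range is limited). The gripper opens to 85 mm and grips with 20 to 120 N. Pads are 22 mm wide; open, the fingers measure 114 mm over their backs; the gripper's body (76 mm by 85 mm) begins 54 mm behind the grasp point. The pads swing forward as they close: fully open they stand 13 mm farther back than shut.
Start: joints at [-1.385, 0.22, 1.526, -0, 1.395, -0.126], TCP at [0.192, -0.595, 0.231] pointing down, gripper open.
Joint ranges: [-2.98, 2.98], [-0.91, 2.08], [0.09, 2.57], [-1.24, 4.39], [0.2, 2.65], [-2.68, 2.68]. Speed limits (rad/s): [2.57, 2.57, 3.01, 3.14, 3.14, 3.14].

## Interface

Orientations are given as a unit quaternion [x, y, z, w].
In Python, from plant import ctrl gives the robot as it stands.
- The arm moves only by the tool drive_tool, never from a script. Its argument "steps" is a list that holds one entry, the list of rows, each a list of 5 numbers: the shift along the world's x, y, z in mm, then the turn about the world's z in degrees, then the finger opening in mm, from 0 to 85.4. In form: [[[tx, ty, tz, spin, jaw], ...]]. A call has 1 to 20 rows; each row is the pose to reach, as a shift and turn from the pose commanded when the call began; what a row does not reach only later rows make up. A row lasts 1/12 s, in which the tool goes at most 41.7 mm and 7.16 degrees, less where a joint would pass 70% of its speed; a pose out of reach is approached as far as the arm can. A call with a gripper value outside its range is refused whole. The fingers move at their own pace and stop on an object; "force" is the grip in N (left out, the last holds). Time passes only in rows, so rows that repeat a pose let the fingers close. It gives the time, the measured TCP pose, the force, the opening and the grip force at its end, in the units of the state.
- ctrl.read_state(): the state, without advancing time (a new reading comes with each control period).
- ctrl.read_camera(name): name is "side" or "top"; returns (picture, depth): 384x512x3 uint8, red, green, blue; 384x512 float32, m along the optical axis (not along the pixel's ray), 0 where there is no reading.
- ctrl.camera_info(name): a dict with "mtx" (3x3 intrinsics, pixels), "distortion" ([k1, k2, p1, p2, k3] as OpenCV has them; the pictures are not rectified), "world_to_cam" (4x4, takes a point from world to camera coordinates). Camera axes: x right, y down, z forward; pixel columns grow to the right and rows downward; lengths in m; the calibration is good to about 2 mm. A picture is of the moment at which its call begins. camera_info takes no time and is no camera call.
- ctrl.sign_off(): hands the job in; it is judged then, once.
The state is a dict: "clock": time; "q": joint angles; "qd": joint speeds; "joint_torque": joint torques, N m; "eef_pos": TCP position; "tcp_rot": TCP orientation; "contact_force": force on the tool from outside, world axes, zero at the start; "moment": the same for the moment, N m; "opening": finger opening in m; "finger_force": force on a finger pad.
Only numpy, scipy, OpenCV 4.12 (cv2) and the standard library are available. Lean on these libraries where they do the work, as an engineer would, in place of code of your own. Each camera call takes 0.05 s, during which the arm holds its last target. There are 200 camera calls.

## Working session

There is one attempt and no reset: what is moved stays moved. The work goes in short steps, Python scripts to look and compute and a tool call to move; the robot and the scene stay as the last step left them, time stands still between calls to the robot, and variables do not carry over. Pictures are saved under pics/ and viewed, at most 14 in all, crops included, and the job is handed in when it is done.

Besides the shell and the picture viewer there is one more tool, called after "Call:" by a JSON object that holds its "name" and its "arguments", one argument or row to a line. drive_tool: Moves the arm, as the interface text tells. Its arguments: {"type":"object","properties":{"steps":{"type":"array","items":{"type":"array","items":{"type":"array","items":{"type":"number"}}}},"force":{"type":"number"}},"required":["steps"]}

```bash
mkdir -p pics; ls
python3 - <<'E'
from plant import ctrl
import cv2
s=ctrl.read_state(); print(s['clock'],s['eef_pos'],s['tcp_rot'],s['opening'])
for n in ("side","top"):
    p,d=ctrl.read_camera(n); i=ctrl.camera_info(n)
    print(n,i)
    cv2.imwrite(f"pics/{n}0.png",cv2.resize(cv2.cvtColor(p,cv2.COLOR_RGB2BGR),(768,576)))
E
```

```text
pics
0.0 [ 0.1916476  -0.59427428  0.23019237] [ 9.87869559e-01  1.55282917e-01 -1.16632246e-05 -9.74591070e-04] 0.08538126190723774
side {'mtx': array([[494.98046215,   0.        , 259.0720986 ],
       [  0.        , 494.98046215, 190.39902545],
       [  0.        ,   0.        ,   1.        ]]), 'distortion': array([-0.08247332,  0.        ,  0.        ,  0.        ,  0.        ]), 'world_to_cam': array([[-0.84604114, -0.53269435,  0.02123976,  0.51277741],
       [-0.39234856,  0.59517715, -0.70130362,  0.27000203],
       [ 0.36093905, -0.6016651 , -0.71254621,  1.44534674],
       [ 0.        ,  0.        ,  0.        ,  1.        ]])}
top {'mtx': array([[373.94882917,   0.        , 252.68064021],
       [  0.        , 373.94882917, 184.10542739],
       [  0.        ,   0.        ,   1.        ]]), 'distortion': array([-0.07051073,  0.        ,  0.        ,  0.        ,  0.        ]), 'world_to_cam': array([[-0.00871044, -0.99967751,  0.02385379,  0.04426389],
       [-0.99043432,  0.00533984, -0.1378816 ,  0.5890134 ],
       [ 0.13770976, -0.02482663, -0.99016143,  0.95969013],
       [ 0.        ,  0.        ,  0.        ,  1.        ]])}
```

View pics/side0.png

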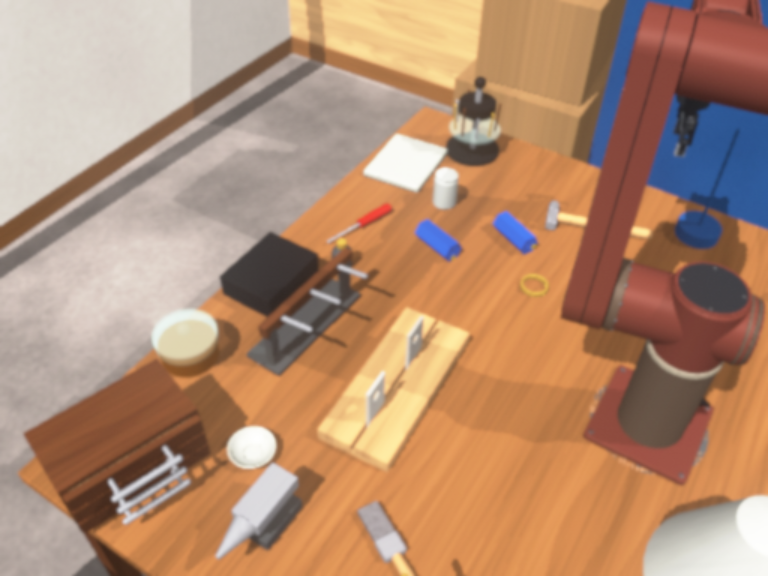

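View pics/top0.png

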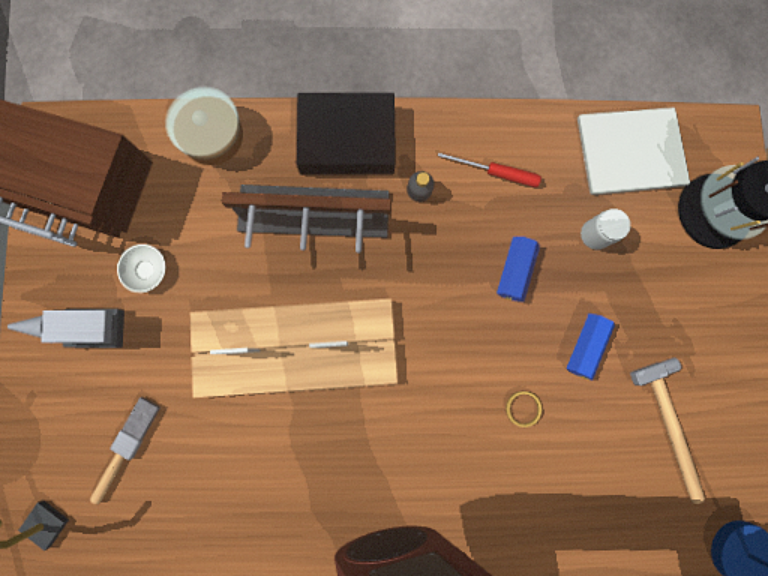

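Top view (768 scale): the board is at about (293,348), the plates at (235,351) and (328,344), and the rack at (310,215) with its pegs pointing toward the robot. There are two blocks, at (518,268) and (592,345), with the flask at (421,186) and the can at (605,230). No stripe shows yet, so next I'll measure with depth and colour.

```bash
cat > h.py <<'E'
import numpy as np, cv2
from plant import ctrl
def rays(n,uv):
    i=ctrl.camera_info(n); T=i['world_to_cam']; R=T[:3,:3]
    x=cv2.undistortPoints(np.float32(uv).reshape(-1,1,2),i['mtx'],i['distortion'])[:,0]
    return -R.T@T[:3,3], np.c_[x,np.ones(len(x))]@R     # directions have unit depth
def onplane(n,uv,z):
    o,d=rays(n,uv); return o+d*((z-o[2])/d[:,2:])
def cloud(n,dep):
    v,u=np.mgrid[:384,:512]; o,d=rays(n,np.c_[u.ravel(),v.ravel()])
    P=(o+d*dep.reshape(-1,1)).reshape(384,512,3); P[dep<=0]=np.nan; return P
def project(n,p):
    i=ctrl.camera_info(n); T=i['world_to_cam']
    return cv2.projectPoints(np.float64(p).reshape(-1,1,3),cv2.Rodrigues(T[:3,:3])[0],T[:3,3],i['mtx'],i['distortion'])[0][:,0]
def blue(p):
    h=cv2.cvtColor(p,cv2.COLOR_RGB2HSV); return cv2.inRange(h,(110,150,60),(125,255,255))
def yellow(p):
    h=cv2.cvtColor(p,cv2.COLOR_RGB2HSV); return cv2.inRange(h,(22,120,90),(34,255,255))
def blobs(m,amin):
    return [c for c in cv2.findContours(m,cv2.RETR_EXTERNAL,cv2.CHAIN_APPROX_NONE)[0] if cv2.contourArea(c)>amin]
def blocks(p,z=.046):
    for c in blobs(blue(p),150):
        r=cv2.minAreaRect(c); b=onplane('top',cv2.boxPoints(r),z)
        e=[b[1]-b[0],b[2]-b[1]]; l=max(e,key=np.linalg.norm); w=min(e,key=np.linalg.norm)
        print('blob',np.round(r[0]),'ctr',b.mean(0).round(4),'len',np.linalg.norm(l).round(4),'wid',np.linalg.norm(w).round(4),'axis deg',np.degrees(np.arctan2(l[1],l[0])).round(1))
def save(n,p,name,c,s):
    u,v,w,h=c; cv2.imwrite(f'pics/{name}.png',cv2.cvtColor(cv2.resize(p[v:v+h,u:u+w],None,fx=s,fy=s,interpolation=cv2.INTER_CUBIC),cv2.COLOR_RGB2BGR))
E
python3 - <<'E'
from h import *
p,d=ctrl.read_camera('top'); P=cloud('top',d)
blocks(p)
Z=P[...,2]
v,u=np.mgrid[:384,:512]
def comp(m,amin,name):
    n,l,s,c=cv2.connectedComponentsWithStats(m.astype(np.uint8),connectivity=8)
    for k in range(1,n):
        if s[k,4]>=amin:
            q=P[l==k]; r=cv2.minAreaRect(np.float32(q[:,:2]))
            ev=np.linalg.eigh(np.cov(q[:,:2].T))[1][:,1]
            print(name,s[k],'ctr',q.mean(0).round(4),'min',q.min(0).round(3),'max',q.max(0).round(3),'rect',np.round(r[0],4),np.round(r[1],3),'ang',np.degrees(np.arctan2(ev[1],ev[0])).round(1))
board=(u>120)&(u<275)&(v>195)&(v<270)
comp(board&(Z>.07)&(Z<.13),5,'plate')
comp(board&(Z>.024)&(Z<.036),500,'board')
rk=(u>140)&(u<272)&(v>115)&(v<172)
comp(rk&(Z>.127)&(Z<.14)&(v<140),40,'rail')
comp(rk&(Z>.115)&(Z<.15)&(v>=139),8,'peg')
s,ds=ctrl.read_camera('side')
a=s[130:180,270:370]; b=p[150:260,320:420]
A=cv2.resize(a,(760,380),interpolation=cv2.INTER_CUBIC)
cv2.imwrite('pics/b0.png',cv2.cvtColor(A,cv2.COLOR_RGB2BGR)); save('top',p,'b1',(320,150,100,75+35),5)
E
```

```text
blob [393. 230.] ctr [ 0.4626 -0.3346  0.046 ] len 0.1119 wid 0.0504 axis deg -26.3
blob [344. 178.] ctr [ 0.6038 -0.2073  0.046 ] len 0.1134 wid 0.0474 axis deg -20.5
plate [206 228  26   4  73] ctr [0.4678 0.1252 0.1168] min [0.464 0.097 0.07 ] max [0.472 0.156 0.123] rect [0.4679 0.1265] [0.006 0.059] ang 93.5
plate [140 232  29   4  82] ctr [0.4594 0.2835 0.1152] min [0.456 0.255 0.071] max [0.463 0.316 0.125] rect [0.4597 0.2853] [0.006 0.061] ang 93.7
board [ 127  200  136   35 3530] ctr [0.504  0.1972 0.0303] min [0.459 0.016 0.025] max [0.548 0.378 0.036] rect [0.5021 0.1973] [0.076 0.36 ] ang 93.2
board [ 127  229  138   36 3651] ctr [0.4255 0.1943 0.0304] min [0.38  0.011 0.024] max [0.47  0.375 0.036] rect [0.4267 0.1931] [0.073 0.361] ang 93.5
rail [148 128 113  12 915] ctr [0.7024 0.1651 0.1321] min [0.688 0.023 0.127] max [0.719 0.301 0.137] rect [0.6999 0.1625] [0.279 0.027] ang 87.3
peg [164 139   7  27 112] ctr [0.6577 0.2528 0.1331] min [0.624 0.247 0.122] max [0.693 0.259 0.142] rect [0.6584 0.2534] [0.01  0.069] ang 177.8
peg [197 139  63  30 345] ctr [0.6655 0.1072 0.13  ] min [0.616 0.025 0.115] max [0.694 0.181 0.14 ] rect [0.6541 0.1042] [0.155 0.075] ang 98.2
```

View pics/b0.png

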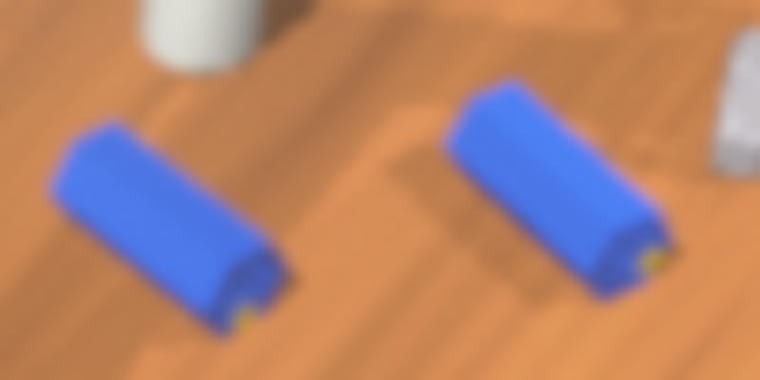

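View pics/b1.png

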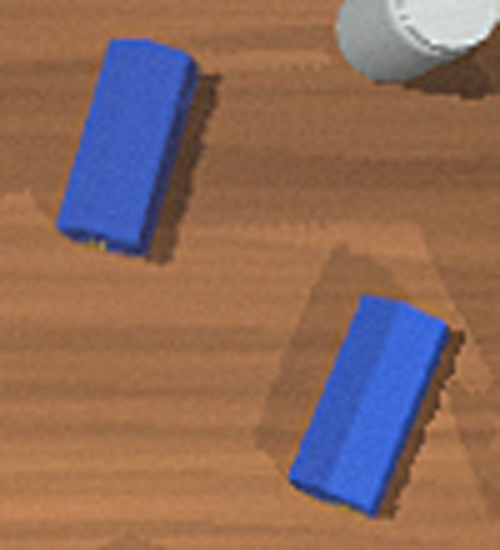

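```bash
cat >> h.py <<'E'
def stripe(n,p,ctr,axdeg,end,zc=.023):
    """end=+1/-1: which end along axis; prints roll of the yellow patch about the axis, 0=up, + = toward left of axis (axis x -> +90deg side)"""
    a=np.array([np.cos(np.radians(axdeg)),np.sin(np.radians(axdeg)),0]); lft=np.array([-a[1],a[0],0])
    c=np.array([ctr[0],ctr[1],zc])+end*a*.055
    for k in blobs(cv2.dilate(yellow(p),np.ones((2,2))),3):
        m=cv2.moments(k); uv=(m['m10']/m['m00'],m['m01']/m['m00'])
        if np.linalg.norm(project(n,c)[0]-uv)>25: continue
        o,d=rays(n,[uv]); d=d[0]; q=o+d*((c-o)@a/(d@a))-c
        print(n,'patch px',np.round(uv,1),'left',(q@lft).round(4),'up',q[2].round(4),'roll',np.degrees(np.arctan2(q@lft,q[2])).round(0))
E
python3 - <<'E'
from h import *
s,_=ctrl.read_camera('side'); p,_=ctrl.read_camera('top')
for c,a in (((.602,-.206),-20.5),((.461,-.334),-26.3)):
    print(c); stripe('side',s,c,a,-1); stripe('top',p,c,a,-1)
    for n in('side','top'): print(project(n,[c[0]-.055*np.cos(np.radians(a)),c[1]-.055*np.sin(np.radians(a)),.023]))
E
```

```text
(0.602, -0.206)
[[300.86123207 169.57634617]]
[[335.70619262 198.61874576]]
(0.461, -0.334)
[[351.36120598 164.67840035]]
[[382.25586888 249.28268596]]
```

Call:
{"name": "drive_tool", "arguments": {
  "steps": [
    [[276,720,0,75.6,60],[276,720,0,75.6,60],[276,720,0,75.6,60],[276,720,0,75.6,60],[276,720,0,75.6,60],[276,720,0,75.6,60],[276,720,0,75.6,60],[276,720,0,75.6,60],[276,720,0,75.6,60],[276,720,0,75.6,40],[276,720,0,75.6,40],[276,720,0,75.6,40],[276,720,0,75.6,40],[276,720,0,75.6,40],[276,720,0,75.6,40],[276,720,0,75.6,40],[276,720,0,75.6,40],[276,720,0,75.6,40],[276,720,0,75.6,40],[276,720,0,75.6,40]]
  ]
}}

```text
clock: 1.97
eef_pos: [0.4684, 0.129, 0.2313]
tcp_rot: [0.684, 0.73, 0.001, -0.0]
contact_force: [-0.8, 0.0, -0.9]
opening: 0.0401
finger_force: 0.0
```

Call:
{"name": "drive_tool", "arguments": {
  "steps": [
    [[0,-3,-90,0,30],[0,-3,-135,0,30],[0,-3,-135,0,30],[0,-3,-135,0,30],[0,-3,-135,0,0],[0,-3,-135,0,0],[0,-3,-135,0,0],[0,-3,-135,0,0],[0,-3,-135,0,0],[0,-3,-135,0,0],[0,-3,-135,0,0]]
  ],
  "force": 50
}}

```text
clock: 2.88
eef_pos: [0.4688, 0.1223, 0.0976]
tcp_rot: [0.685, 0.728, 0.001, 0.001]
contact_force: [-0.5, -0.7, 2.6]
opening: 0.005
finger_force: 52.8
```

Run:
```python
from h import *
s,_=ctrl.read_camera('side'); p,_=ctrl.read_camera('top')
save('side',s,'g1',(180,120,180,190),3)
for n,im,(u,v) in(('side',s,(302,172)),('side',s,(356,164)),('top',p,(340,199)),('top',p,(389,251))):
    print(n,u,v); print(cv2.cvtColor(im,cv2.COLOR_RGB2HSV)[v-3:v+4,u-4:u+5].tolist() if 0 else '\n'.join(' '.join('%3d/%3d/%3d'%tuple(x) for x in r) for r in cv2.cvtColor(im,cv2.COLOR_RGB2HSV)[v-2:v+3,u-3:u+4]))
```

```text
side 302 172
114/154/179 115/122/176 120/ 63/159 145/ 24/140 144/ 35/138 145/ 52/138 176/ 69/158
115/135/172 119/ 71/158  10/ 41/150  17/101/169  12/ 92/171   7/ 86/177   9/116/196
118/104/160 136/ 38/142  16/100/171  18/148/196  14/144/206  12/136/212  12/144/219
137/ 64/140 178/ 53/153  14/125/189  15/157/213  14/155/222  14/152/223  13/151/223
  4/ 85/172  10/111/189  13/143/211  14/154/222  14/153/224  13/153/223  13/153/222
side 356 164
113/159/191 114/128/184 117/ 82/168 125/ 54/151 150/ 40/134   4/ 86/164  12/140/199
114/133/186 122/ 56/159  14/ 50/158  17/ 95/166  15/112/164  12/133/175  13/149/198
116/107/181 166/ 19/147  20/114/174  20/154/180  17/158/181  14/155/198  13/155/215
115/105/178 147/ 20/143  16/ 98/172  16/145/185  14/156/195  13/156/214  13/154/223
118/108/177 136/ 56/156   6/ 80/181  12/135/206  13/153/218  13/154/223  13/153/225
top 340 199
115/112/109 112/102/117 115/150/122 115/161/141 114/165/192 114/165/206 112/168/215
 19/ 56/113  23/ 79/126 130/ 29/106  18/ 46/139 113/102/120 117/138/126 116/149/156
 17/160/167  19/156/170  22/154/146  23/146/178 111/ 98/117 113/176/135 114/167/147
 13/137/192  12/131/195  14/142/179  14/141/181 179/ 68/146 173/ 72/141 138/ 61/125
 13/133/192  12/134/192  11/133/191  12/140/195  12/143/201  14/146/196  13/132/174
top 389 251
114/169/128 112/168/147 111/191/210 111/192/237 111/183/236 111/176/236 110/183/234
116/ 33/116 115/101/124 122/ 78/104 116/132/141 111/183/196 112/189/224 111/181/238
 14/147/189  18/151/167  23/189/174  23/122/138 118/ 67/103 114/139/132 112/183/184
 13/142/191  13/139/200  14/142/197  18/165/175  21/161/158  22/105/141 143/ 44/104
 13/138/194  13/142/190  13/142/191  12/131/196  12/140/199  15/154/210  17/146/197
```

View pics/g1.png

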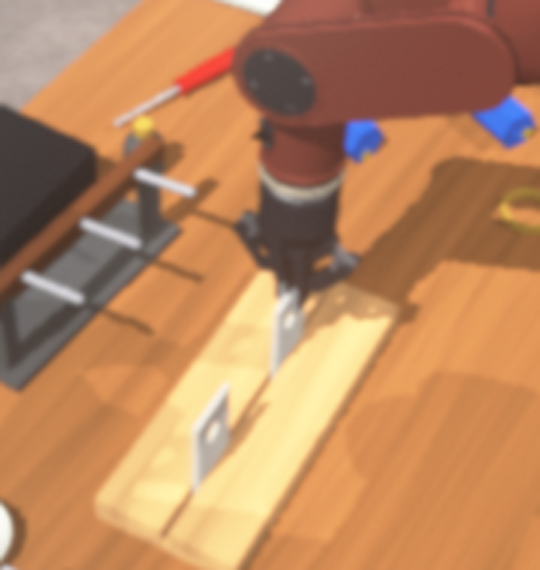

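The side crop shows the fingers closed on the top of the right-hand plate at crop pixel (288,290), and the opening reads 5 mm. Next I'll lift it and move to just in front of peg1.

Call:
{"name": "drive_tool", "arguments": {
  "steps": [
    [[0,0,30,0,0],[0,0,53,0,0],[30,10,53,-2,0],[60,20,53,-4,0],[95,30,53,-6,0],[131,39,53,-6,0],[131,39,53,-6,0],[131,39,53,-6,0],[131,39,53,-6,0]]
  ]
}}

```text
clock: 3.73
eef_pos: [0.5978, 0.161, 0.1483]
tcp_rot: [0.723, 0.691, -0.001, -0.001]
contact_force: [-0.6, 0.4, -1.4]
opening: 0.0049
finger_force: 52.2
```

Run:
```python
from h import *
s,_=ctrl.read_camera('side'); p,d=ctrl.read_camera('top')
st=ctrl.read_state(); print(st['eef_pos'],st['opening'])
save('side',s,'g2',(160,130,130,120),5)
```

```text
[0.5976513  0.16095702 0.14933707] 0.004888342958054479
```

View pics/g2.png

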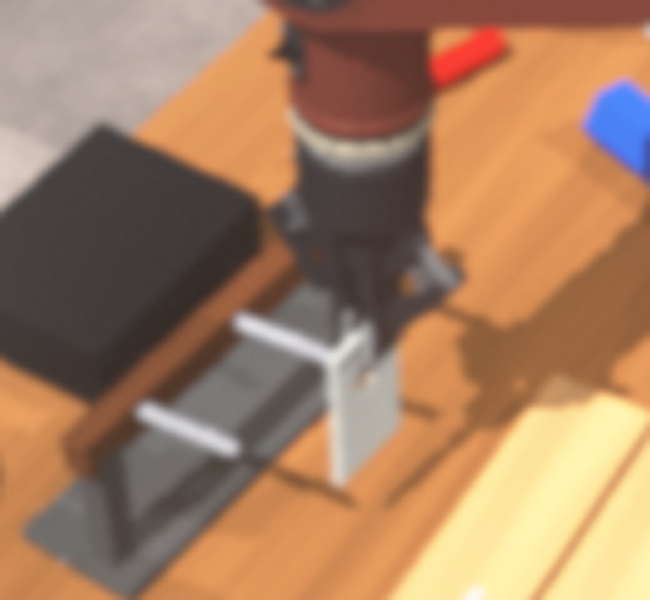

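The plate is in front of peg1, with its hole at (370,377) lined up with the peg axis. I'll push it on.

Call:
{"name": "drive_tool", "arguments": {
  "steps": [
    [[15,0,0,0,0],[30,-1,-1,0,0],[45,-2,-4,0,0],[56,-2,-6,0,0],[56,-2,-6,0,0],[56,-2,-6,0,0]]
  ]
}}

```text
clock: 4.33
eef_pos: [0.6541, 0.1589, 0.1438]
tcp_rot: [0.723, 0.691, 0.0, -0.0]
contact_force: [-0.5, 0.7, -0.8]
opening: 0.0046
finger_force: 52.2
```

Call:
{"name": "drive_tool", "arguments": {
  "steps": [
    [[0,0,-4,0,0],[0,0,-7,0,0],[0,0,-7,0,0],[0,0,-7,0,0]]
  ]
}}

```text
clock: 4.67
eef_pos: [0.6542, 0.1593, 0.1366]
tcp_rot: [0.723, 0.691, -0.0, -0.0]
contact_force: [-1.1, -0.1, 1.3]
opening: 0.0049
finger_force: 52.7
```

Call:
{"name": "drive_tool", "arguments": {
  "steps": [
    [[0,0,0,0,10],[0,0,0,0,16],[0,0,0,0,16],[0,0,0,0,16],[0,0,30,0,20],[0,0,60,0,20],[0,0,80,0,30],[-40,20,80,2,30],[-80,40,80,4,30],[-120,80,80,6,30],[-160,110,80,6,30],[-194,125,80,6,30],[-194,125,80,6,30],[-194,125,80,6,30],[-194,125,80,6,30]]
  ]
}}

```text
clock: 5.92
eef_pos: [0.46, 0.2849, 0.2167]
tcp_rot: [0.684, 0.729, 0.0, 0.0]
contact_force: [0.1, -0.1, 0.6]
opening: 0.03
finger_force: 0.0
```

```bash
cat > look.py <<'E'
from h import *
p,d=ctrl.read_camera('top'); P=cloud('top',d); Z=P[...,2]
v,u=np.mgrid[:384,:512]
m=((u>120)&(u<275)&(v>130)&(v<270)&(Z>.145)&(Z<.175))
def comp(m,amin,name):
    n,l,s,c=cv2.connectedComponentsWithStats(m.astype(np.uint8),connectivity=8)
    for k in range(1,n):
        if s[k,4]>=amin:
            q=P[l==k]; r=cv2.minAreaRect(np.float32(q[:,:2]))
            print(name,s[k],'zmax',q[:,2].max().round(3),'rect',np.round(r[0],4),np.round(r[1],3),np.round(r[2]))
comp(m,5,'hi'); comp((u>120)&(u<275)&(v>200)&(v<270)&(Z>.07)&(Z<.13),5,'slot')
blocks(p)
E
python3 look.py
```

```text
hi [189 148  26   6 105] zmax 0.162 rect [0.6557 0.1642] [0.06  0.007] 87.0
slot [143 232  27   4  75] zmax 0.125 rect [0.46   0.2813] [0.006 0.053] 4.0
blob [393. 230.] ctr [ 0.4624 -0.3345  0.046 ] len 0.1123 wid 0.0504 axis deg -26.3
blob [345. 178.] ctr [ 0.6032 -0.2088  0.046 ] len 0.1138 wid 0.0491 axis deg -18.5
```

Call:
{"name": "drive_tool", "arguments": {
  "steps": [
    [[0,0,-40,0,30],[0,0,-80,0,30],[0,0,-119,0,30],[0,0,-119,0,30],[0,0,-119,0,30],[0,0,-119,0,0],[0,0,-119,0,0],[0,0,-119,0,0],[0,0,-119,0,0],[0,0,-119,0,0],[0,0,-119,0,0]]
  ]
}}

```text
clock: 6.88
eef_pos: [0.4616, 0.2848, 0.1006]
tcp_rot: [0.685, 0.728, 0.001, 0.0]
contact_force: [-4.9, -1.7, 7.3]
opening: 0.0048
finger_force: 48.9
```

Call:
{"name": "drive_tool", "arguments": {
  "steps": [
    [[0,0,30,0,0],[0,0,53,0,0],[30,-7,53,-2,0],[60,-15,53,-4,0],[95,-22,53,-6,0],[138,-30,53,-6,0],[138,-30,53,-6,0],[138,-30,53,-6,0],[138,-30,53,-6,0]]
  ]
}}

```text
clock: 7.63
eef_pos: [0.599, 0.2542, 0.1514]
tcp_rot: [0.723, 0.691, 0.0, 0.0]
contact_force: [0.0, -0.9, -1.5]
opening: 0.0046
finger_force: 50.0
```

Run:
```python
from h import *
s,_=ctrl.read_camera('side')
save('side',s,'g3',(140,150,130,120),5)
```

```text
(no output)
```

View pics/g3.png

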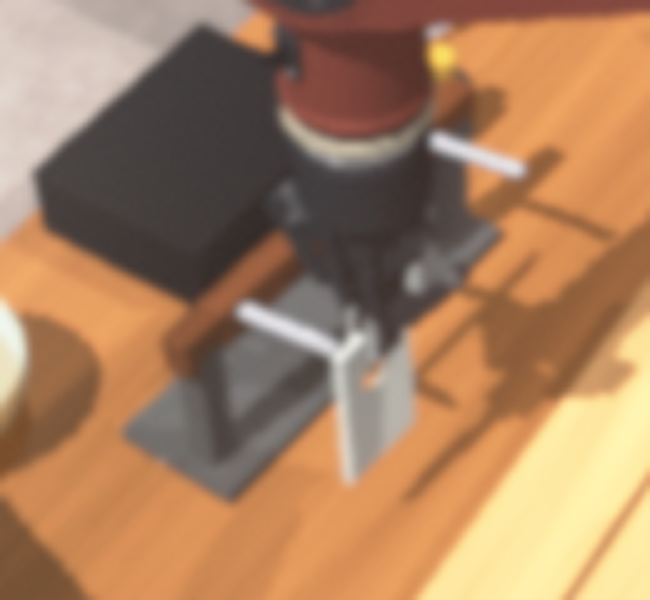

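The picture looks as it did at peg1: the hole at (375,375) is on the peg's line. Next I'll push it on, lower and release.

Call:
{"name": "drive_tool", "arguments": {
  "steps": [
    [[15,0,0,0,0],[30,-1,-1,0,0],[45,-2,-4,0,0],[58,-2,-6,0,0],[58,-2,-6,0,0],[58,-2,-6,0,0],[58,-2,-10,0,0],[58,-2,-12,0,0],[58,-2,-12,0,0]]
  ]
}}

```text
clock: 8.43
eef_pos: [0.6561, 0.2529, 0.1399]
tcp_rot: [0.722, 0.692, 0.001, 0.0]
contact_force: [-1.1, 0.2, 5.2]
opening: 0.0047
finger_force: 50.9
```

Call:
{"name": "drive_tool", "arguments": {
  "steps": [
    [[0,0,0,0,10],[0,0,0,0,16],[0,0,0,0,16],[0,0,0,0,16],[0,0,30,0,20],[0,0,60,0,20],[0,0,80,0,30],[-40,-30,90,0,30],[-80,-60,90,0,30],[-120,-90,90,0,30],[-150,-120,90,0,30],[-180,-155,90,0,30],[-200,-190,90,0,30],[-200,-230,90,0,30],[-200,-250,90,0,30],[-200,-250,90,0,30]]
  ]
}}

```text
clock: 9.77
eef_pos: [0.4556, -0.0035, 0.2286]
tcp_rot: [0.724, 0.689, -0.001, 0.001]
contact_force: [1.1, 0.1, -0.3]
opening: 0.0298
finger_force: 0.0
```

```bash
python3 look.py
python3 - <<'E'
from h import *
s,_=ctrl.read_camera('side'); p,_=ctrl.read_camera('top')
def pat(im): 
    h=cv2.cvtColor(im,cv2.COLOR_RGB2HSV); return cv2.inRange(h,(16,90,100),(28,255,200))
for n,im,near in(('side',s,[(302,170),(354,164)]),('top',p,[(340,199),(389,251)])):
    m=pat(im)
    for (u,v) in near:
        w=m[v-9:v+10,u-9:u+10]; y,x=np.nonzero(w); print(n,(u,v),[(int(a)+u-9,int(b)+v-9) for a,b in zip(x,y)])
S=cv2.resize(s[135:195,265:375],(770,420),interpolation=cv2.INTER_CUBIC)
# annotate hexagon end faces
for c,a in (((.602,-.207),-19.5),((.461,-.334),-26.3)):
    a=np.radians(a); ax=np.array([np.cos(a),np.sin(a),0]); l=np.array([-ax[1],ax[0],0]); e=np.array([c[0],c[1],.023])-.055*ax
    for r in (0,60,120,180,-120,-60):
        t=np.radians(r); q=project('side',e+.016*(l*np.sin(t)+np.array([0,0,1])*np.cos(t)))[0]; q2=project('top',e+.016*(l*np.sin(t)+np.array([0,0,1])*np.cos(t)))[0]; print(r,q.round(1),q2.round(1))
E
```

```text
hi [152 147  25   6 106] zmax 0.163 rect [0.6583 0.2544] [0.059 0.008] 87.0
hi [189 148  26   6 105] zmax 0.162 rect [0.6558 0.1642] [0.06  0.008] 87.0
blob [394. 230.] ctr [ 0.4623 -0.3347  0.046 ] len 0.1122 wid 0.0502 axis deg -25.9
blob [345. 178.] ctr [ 0.6033 -0.2086  0.046 ] len 0.1139 wid 0.0491 axis deg -18.1
side (302, 170) [(302, 171), (301, 172), (302, 172)]
side (354, 164) [(356, 163), (355, 164), (356, 164), (357, 164), (355, 165), (356, 165)]
top (340, 199) [(337, 199), (338, 199), (339, 199), (340, 199)]
top (389, 251) [(387, 251), (388, 251), (389, 252), (390, 252), (391, 253), (392, 253)]
0 [301.6 166. ] [337.9 198.1]
60 [298.4 169.3] [332.3 196.8]
120 [298.1 172.6] [330.9 197.4]
180 [300.8 172.6] [335.  199.3]
-120 [303.9 169.4] [340.4 200.7]
-60 [304.3 166. ] [341.9 200.1]
0 [352.  161.4] [384.4 249.5]
60 [348.7 164.3] [378.7 247.2]
120 [348.  167.6] [376.6 247. ]
180 [350.7 168. ] [380.1 249.1]
-120 [354. 165.] [385.7 251.4]
-60 [354.7 161.7] [387.9 251.6]
```

```bash
sed -i 's/def blocks(p,z=.046)/def blocks(p,z=.026)/' h.py
cat > st.py <<'E'
from h import *
def patch(n,im,c,adeg,end=-1,h0=0,win=9):
    a=np.radians(adeg); ax=np.array([np.cos(a),np.sin(a),0]); l=np.array([-ax[1],ax[0],0]); e=np.array([c[0],c[1],.023+h0])+end*.055*ax
    u,v=project(n,e)[0].round().astype(int)
    m=cv2.inRange(cv2.cvtColor(im,cv2.COLOR_RGB2HSV),(16,95,100),(30,255,200))
    y,x=np.nonzero(m[v-win:v+win+1,u-win:u+win+1])
    if len(x)==0: print(n,'none'); return
    uv=np.array([x.mean()+u-win,y.mean()+v-win]); o,d=rays(n,[uv]); d=d[0]; q=o+d*(((e-o)@ax)/(d@ax))-e
    print(n,len(x),uv.round(1),'ctr px',project(n,e)[0].round(1),'left mm',(1e3*q@l).round(1),'up mm',(1e3*q[2]).round(1),'roll',np.degrees(np.arctan2(q@l,q[2])).round())
E
python3 - <<'E'
from st import *
s,_=ctrl.read_camera('side'); p,_=ctrl.read_camera('top')
blocks(p)
for z in(.026,):
  for c in blobs(blue(p),150):
    r=cv2.minAreaRect(c); b=onplane('top',cv2.boxPoints(r),z); e=[b[1]-b[0],b[2]-b[1]]; l=max(e,key=np.linalg.norm); l=l*np.sign(l[0])
    a=np.degrees(np.arctan2(l[1],l[0])); m=b.mean(0); print(m,a); patch('side',s,m,a); patch('top',p,m,a)
E
```

```text
blob [393. 230.] ctr [ 0.4625 -0.3424  0.026 ] len 0.115 wid 0.0516 axis deg -26.2
blob [345. 178.] ctr [ 0.6063 -0.2143  0.026 ] len 0.1161 wid 0.0499 axis deg -18.5
[ 0.46250563 -0.34240732  0.026     ] -26.195583509226907
side 6 [355.8 164.2] ctr px [352.  163.2] left mm -20.9 up mm -14.3 roll -124.0
top 5 [389.2 251.8] ctr px [385.3 248.7] left mm -21.9 up mm -23.4 roll -137.0
[ 0.60634184 -0.21431782  0.026     ] -18.53290935519617
side 3 [301.7 171.7] ctr px [301.3 167.6] left mm -4.2 up mm -22.4 roll -169.0
top 4 [338.5 199. ] ctr px [339.3 197.2] left mm -5.8 up mm -30.7 roll -169.0
```

Both plates hang properly: their tops are at z ≈ 0.162, at the mid-points of peg2 and peg1. Block B at (0.462,-0.342) has its stripe at -120° and needs two 60° rolls toward +y. Block A at (0.606,-0.214) has its stripe underneath and needs three. I'll roll by pushing high with nearly closed fingers, starting with B.

Call:
{"name": "drive_tool", "arguments": {
  "steps": [
    [[-13,-41,0,-6,10],[-13,-82,0,-12,10],[-13,-123,0,-18,10],[-13,-164,0,-23.4,10],[-13,-205,0,-23.4,10],[-13,-246,0,-23.4,10],[-13,-287,0,-23.4,10],[-13,-328,0,-23.4,10],[-13,-378,0,-23.4,10],[-13,-378,-40,-23.4,10],[-13,-378,-80,-23.4,10],[-13,-378,-120,-23.4,10],[-13,-378,-150,-23.4,10],[-13,-378,-150,-23.4,10],[-13,-378,-150,-23.4,10]]
  ]
}}

```text
clock: 11.27
eef_pos: [0.4437, -0.3734, 0.0763]
tcp_rot: [0.847, 0.531, -0.0, -0.003]
contact_force: [0.2, -0.1, 0.4]
opening: 0.0101
finger_force: 0.0
```

Run:
```python
from h import *
p,_=ctrl.read_camera('top'); s,_=ctrl.read_camera('side'); blocks(p)
a=cv2.resize(p[140:290,310:440],(650,750))[:600]; 
save('side',s,'r1',(265,95,130,100),6)
```

```text
blob [393. 230.] ctr [ 0.4624 -0.3426  0.026 ] len 0.115 wid 0.0515 axis deg -26.3
blob [345. 178.] ctr [ 0.6064 -0.2142  0.026 ] len 0.1161 wid 0.0498 axis deg -18.5
```

View pics/r1.png

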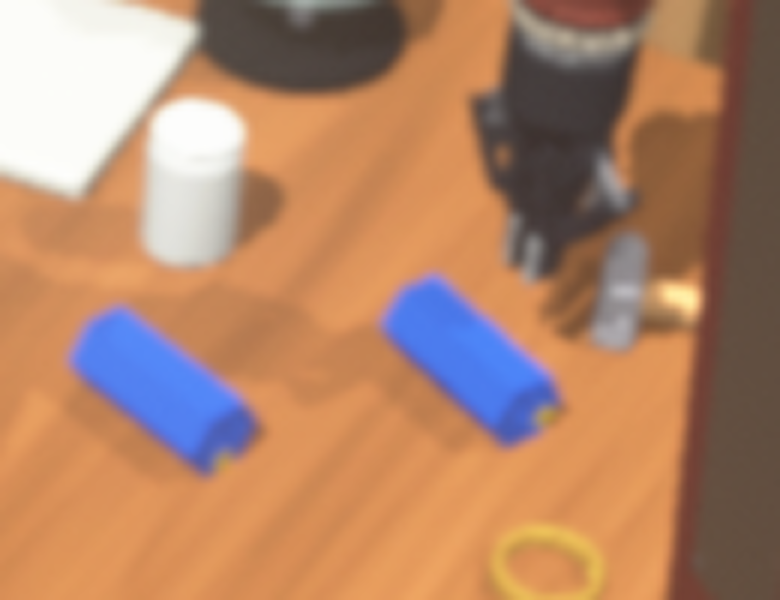

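The side crop shows the fingers poised at (535,270) behind block B at (470,360), and the patches are unchanged. Rolling B now.

Call:
{"name": "drive_tool", "arguments": {
  "steps": [
    [[0,0,-20,0,10],[0,0,-37,0,10],[0,0,-37,0,10],[3,6,-37,0,10],[5,10.3,-37,0,10],[6.6,13.5,-37,0,10],[7.5,15.2,-37.5,0,10],[8.4,17,-38.5,0,10],[9.2,18.8,-40,0,10],[10.1,20.6,-41,0,10],[11.2,22.9,-42,0,10],[12.3,25.1,-42,0,10],[13.3,27.2,-42,0,10],[14.4,29.3,-42,0,10],[15.4,31.4,-42,0,10],[15.4,31.4,-42,0,10],[15.4,31.4,-42,0,10],[15.4,31.4,-20,0,10],[0,0,0,0,10],[0,0,0,0,10]]
  ]
}}

```text
clock: 13.03
eef_pos: [0.4455, -0.3824, 0.0857]
tcp_rot: [0.848, 0.53, 0.0, 0.006]
contact_force: [0.4, -0.1, 0.6]
opening: 0.0095
finger_force: 0.0
```

```bash
cat > b.py <<'E'
from st import *
s,_=ctrl.read_camera('side'); p,_=ctrl.read_camera('top')
for c in blobs(blue(p),150):
    r=cv2.minAreaRect(c); b=onplane('top',cv2.boxPoints(r),.026); e=[b[1]-b[0],b[2]-b[1]]; l=max(e,key=np.linalg.norm); l=l*np.sign(l[0]); w=min(e,key=np.linalg.norm)
    a=np.degrees(np.arctan2(l[1],l[0])); m=b.mean(0); print(m.round(4),a.round(1),np.linalg.norm(l).round(3),np.linalg.norm(w).round(3)); patch('side',s,m,a); patch('top',p,m,a)
E
python3 b.py
```

```text
[ 0.4632 -0.3417  0.026 ] -26.4 0.115 0.053
side 4 [356.2 164. ] ctr px [351.7 163.3] left mm -24.3 up mm -14.7 roll -121.0
top 5 [389.6 251.8] ctr px [384.9 248.4] left mm -23.3 up mm -21.3 roll -132.0
[ 0.6064 -0.2142  0.026 ] -18.1 0.116 0.05
side 3 [301.7 171.7] ctr px [301.4 167.5] left mm -3.9 up mm -22.4 roll -170.0
top 4 [338.5 199. ] ctr px [339.4 197.3] left mm -5.5 up mm -30.8 roll -170.0
```

B only shifted by a millimetre. I'll repeat in stages and read the pose.

Call:
{"name": "drive_tool", "arguments": {
  "steps": [
    [[0,0,-20,0,0],[0,0,-38,0,0],[0,0,-38,0,0],[6.6,13.5,-38,0,0],[8.4,17,-38,0,0],[10.1,20.6,-40,0,0],[12.3,25.1,-42,0,0],[12.3,25.1,-42,0,0],[12.3,25.1,-42,0,0],[12.3,25.1,-42,0,0]]
  ]
}}

```text
clock: 13.97
eef_pos: [0.4562, -0.3549, 0.0422]
tcp_rot: [0.847, 0.531, -0.002, 0.004]
contact_force: [-18.2, -6.7, 26.0]
opening: 0.0
finger_force: 13.4
```

```bash
python3 b.py
python3 - <<'E'
from h import *
s,_=ctrl.read_camera('side'); p,_=ctrl.read_camera('top');st=ctrl.read_state(); print(st['eef_pos'],st['contact_force'])
a=cv2.resize(s[120:185,305:385],(800,650)); cv2.imwrite('pics/r2.png',cv2.cvtColor(a[:600],cv2.COLOR_RGB2BGR))
E
```

```text
[ 0.4702 -0.3347  0.026 ] -23.8 0.115 0.054
side 5 [353.8 163.4] ctr px [349.6 163.4] left mm -22.4 up mm -11.2 roll -117.0
top 6 [387.5 249. ] ctr px [383.2 246.2] left mm -21.1 up mm -19.7 roll -133.0
[ 0.6064 -0.2142  0.026 ] -18.1 0.116 0.05
side 3 [301.7 171.7] ctr px [301.4 167.5] left mm -3.9 up mm -22.4 roll -170.0
top 4 [338.5 199. ] ctr px [339.4 197.3] left mm -5.5 up mm -30.8 roll -170.0
[ 0.45620562 -0.35491128  0.04215708] [-17.77880766  -6.89019913  25.47186627]
```

View pics/r2.png

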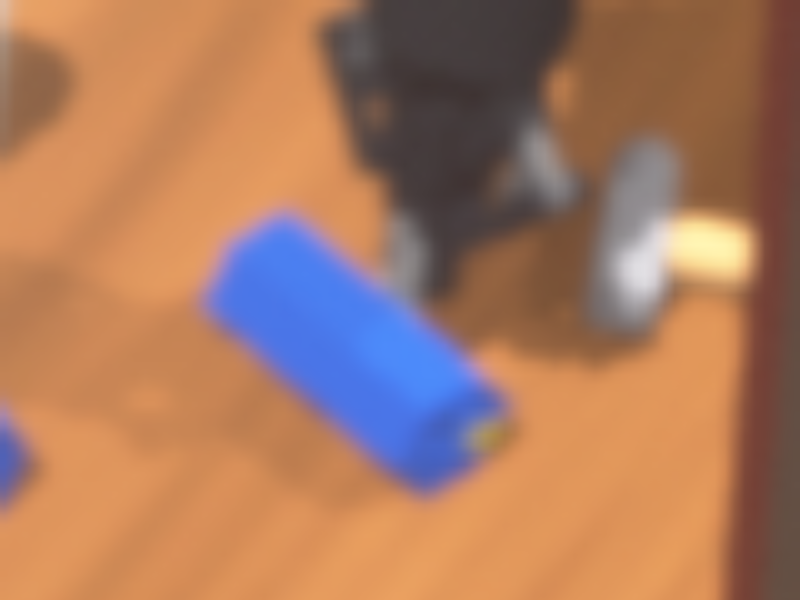

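The finger is wedged on the upper flat at (400,290), so B slid instead of tipping. I'll change the method: straddle the block with open jaws and sweep one rubber pad up and sideways along the corner's arc, so that pad friction lifts that edge.

Call:
{"name": "drive_tool", "arguments": {
  "steps": [
    [[-8,-16,8,0,0],[-8,-16,60,0,80],[-8,-16,75,-7,80],[-8,-16,75,-14,80],[-8,-16,75,-21,80],[-8,-16,75,-28,80],[-8,-16,75,-35,80],[-8,-16,75,-42,80],[-8,-16,75,-49,80],[-8,-16,75,-56,80],[-8,-16,75,-63,80],[-8,-16,75,-70,80],[-8,-16,75,-77,80],[-8,-16,75,-84,80],[-8,-16,75,-88,80],[-8,-16,75,-88,80]]
  ]
}}

```text
clock: 15.5
eef_pos: [0.449, -0.3657, 0.1123]
tcp_rot: [0.978, -0.208, 0.0, 0.0]
contact_force: [-0.1, -0.0, 0.1]
opening: 0.08
finger_force: 0.0
```

```bash
python3 b.py; python3 -c "
from plant import ctrl
s=ctrl.read_state();print(s['eef_pos'],s['tcp_rot'],s['q'])"
```

```text
[ 0.4684 -0.3378  0.026 ] -24.5 0.115 0.051
side 5 [354.4 163.8] ctr px [350.3 163.1] left mm -22.5 up mm -14.0 roll -122.0
top 7 [388.4 249.7] ctr px [384.1 246.8] left mm -21.7 up mm -20.6 roll -133.0
[ 0.6064 -0.2142  0.026 ] -18.1 0.116 0.05
side 3 [301.7 171.7] ctr px [301.4 167.5] left mm -3.9 up mm -22.4 roll -170.0
top 4 [338.5 199. ] ctr px [339.4 197.3] left mm -5.5 up mm -30.8 roll -170.0
[ 0.44876889 -0.36600231  0.11203524] [ 9.78609906e-01 -2.05724384e-01  3.47572894e-04  9.43863787e-05] [-8.20455037e-01  2.25567309e-01  1.75515109e+00  2.67975533e-04
  1.16019715e+00  1.16464217e+00]
```

Call:
{"name": "drive_tool", "arguments": {
  "steps": [
    [[22.7,35,0,0,80],[22.7,35,-20,0,80],[22.7,35,-60,0,80],[22.7,35,-90,0,80],[22.7,35,-102,0,80],[22.7,35,-108,0,80],[22.7,35,-108,0,80],[22.7,35,-108,0,80]]
  ]
}}

```text
clock: 16.27
eef_pos: [0.4717, -0.3326, 0.0048]
tcp_rot: [0.978, -0.207, 0.001, 0.0]
contact_force: [0.2, -0.3, -0.8]
opening: 0.0799
finger_force: 0.0
```

Run:
```python
from h import *
s,_=ctrl.read_camera('side'); p,_=ctrl.read_camera('top'); st=ctrl.read_state(); print(st['eef_pos'],st['contact_force'])
a=cv2.resize(s[120:185,305:385],(800,650)); cv2.imwrite('pics/r3.png',cv2.cvtColor(a[:600],cv2.COLOR_RGB2BGR))
```

```text
[ 0.47214211 -0.33315023  0.00555701] [-0.44638991  0.62393258  0.56144335]
```

View pics/r3.png

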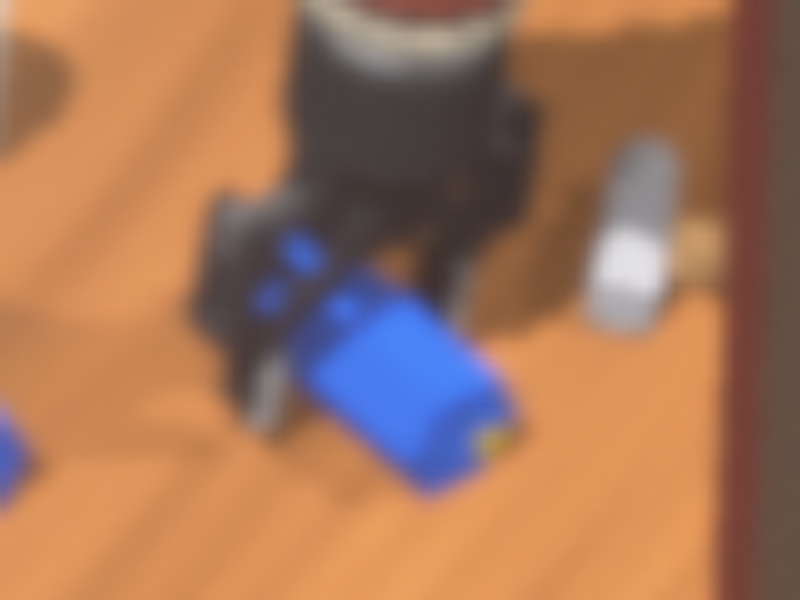

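The jaws straddle B: the left pad is at (265,400), the right pad is behind at (455,290), and nothing is touching. Now the up-and-over sweep.

Call:
{"name": "drive_tool", "arguments": {
  "steps": [
    [[1.7,3.6,0,0,80],[2.9,6.4,2,0,80],[3.7,8.2,6,0,80],[5,10.9,10,0,80],[6.2,13.7,14,0,80],[7.5,16.4,17.5,0,80],[8.7,19.1,20,0,80],[10,21.8,22,0,80],[11.2,24.6,24,0,80],[12.5,27.3,25,0,80],[12.5,27.3,25,0,80],[12.5,27.3,25,0,80],[12.5,27.3,25,0,80]]
  ]
}}

```text
clock: 17.45
eef_pos: [0.4831, -0.3044, 0.0281]
tcp_rot: [0.978, -0.207, -0.0, -0.0]
contact_force: [0.4, -0.5, -0.5]
opening: 0.0801
finger_force: 0.0
```

```bash
python3 b.py
```

```text
[ 0.4533 -0.2985  0.026 ] -22.6 0.057 0.047
side 2 [349.5 163. ] ctr px [349.9 170.8] left mm 10.7 up mm 42.6 roll 14.0
top 2 [379.5 245. ] ctr px [370.8 252.9] left mm 72.7 up mm 253.0 roll 16.0
[ 0.6069 -0.2126  0.026 ] -19.6 0.116 0.047
side 2 [302.  171.5] ctr px [300.7 167.9] left mm -8.5 up mm -22.3 roll -159.0
top 4 [338.5 199. ] ctr px [338.3 196.9] left mm -8.5 up mm -29.9 roll -164.0
```

Call:
{"name": "drive_tool", "arguments": {
  "steps": [
    [[12,26,40,0,80],[0,0,80,0,80],[-20,-44,110,0,80],[-40,-88,110,0,80],[-40,-88,110,0,80],[-40,-88,110,0,80]]
  ]
}}

```text
clock: 18.05
eef_pos: [0.4419, -0.3982, 0.141]
tcp_rot: [0.978, -0.209, 0.002, 0.003]
contact_force: [-0.0, -0.1, -0.3]
opening: 0.08
finger_force: 0.0
```

```bash
python3 b.py
python3 - <<'E'
from h import *
s,_=ctrl.read_camera('side');st=ctrl.read_state(); print(st['eef_pos'],st['tcp_rot'])
a=cv2.resize(s[120:185,285:385],(800,520)); cv2.imwrite('pics/r4.png',cv2.cvtColor(a[:600],cv2.COLOR_RGB2BGR))
E
```

```text
[ 0.4799 -0.3105  0.026 ] -23.6 0.115 0.048
side 1 [349. 163.] ctr px [344.3 166.1] left mm -21.3 up mm 4.7 roll -78.0
top 4 [381.  245.5] ctr px [374.3 242.8] left mm -18.8 up mm 2.4 roll -83.0
[ 0.6063 -0.2144  0.026 ] -18.5 0.116 0.05
side 2 [302.  171.5] ctr px [301.3 167.5] left mm -5.8 up mm -22.5 roll -166.0
top 4 [338.5 199. ] ctr px [339.3 197.2] left mm -5.7 up mm -30.7 roll -169.0
[ 0.44283719 -0.39213763  0.13771458] [ 9.78132259e-01 -2.07982820e-01 -3.16312780e-04 -5.74526877e-04]
```

View pics/r4.png

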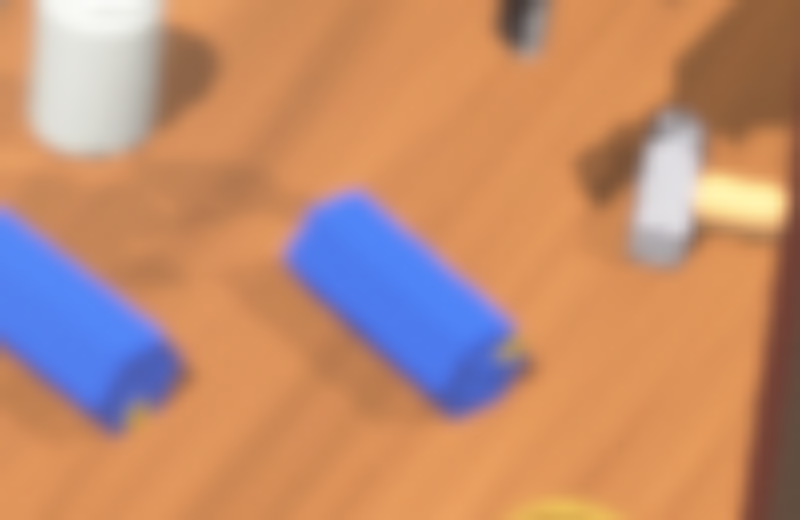

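The patch is now at (512,350), the upper-right flat at -60°, so the roll worked. One more for B.

Call:
{"name": "drive_tool", "arguments": {
  "steps": [
    [[20,45,0,0,80],[40,89,0,0,80],[40,89,-20,0,80],[40,89,-60,0,80],[40,89,-100,0,80],[40,89,-126,0,80],[40,89,-133,0,80],[40,89,-133,0,80],[41.7,92.6,-133,0,80],[42.9,95.4,-131,0,80],[43.7,97.2,-127,0,80],[45,99.9,-123,0,80],[46.2,102.7,-119,0,80],[47.5,105.4,-115.5,0,80],[48.7,108.1,-113,0,80],[50,110.8,-111,0,80],[51.2,113.6,-109,0,80],[52.5,116.3,-108,0,80],[52.5,116.3,-108,0,80],[52.5,116.3,-108,0,80]]
  ]
}}

```text
clock: 19.87
eef_pos: [0.4958, -0.2767, 0.0308]
tcp_rot: [0.978, -0.207, 0.0, 0.001]
contact_force: [-3.2, -2.6, 5.2]
opening: 0.08
finger_force: 2.7
```

Call:
{"name": "drive_tool", "arguments": {
  "steps": [
    [[0,0,30,0,80],[0,0,80,0,80],[-20,-44,110,0,80],[-40,-88,110,0,80],[-40,-88,110,0,80],[-40,-88,110,0,80]]
  ]
}}

```text
clock: 20.37
eef_pos: [0.4548, -0.3687, 0.1421]
tcp_rot: [0.978, -0.209, 0.001, 0.002]
contact_force: [0.6, 0.4, 0.2]
opening: 0.0797
finger_force: 0.0
```

```bash
python3 b.py
python3 - <<'E'
from h import *
s,_=ctrl.read_camera('side');p,_=ctrl.read_camera('top');st=ctrl.read_state(); print(st['eef_pos'],st['tcp_rot'])
a=cv2.resize(p[140:270,310:430],(552,598)); cv2.imwrite('pics/r5.png',cv2.cvtColor(a,cv2.COLOR_RGB2BGR))
E
```

```text
[ 0.4868 -0.2979  0.026 ] -22.9 0.115 0.047
side 1 [346. 164.] ctr px [341.2 167.4] left mm -21.9 up mm 5.1 roll -77.0
top 4 [377.8 243.2] ctr px [369.9 240.4] left mm -20.2 up mm 7.8 roll -69.0
[ 0.6063 -0.2144  0.026 ] -18.4 0.116 0.05
side 2 [302.  171.5] ctr px [301.4 167.5] left mm -5.6 up mm -22.5 roll -166.0
top 4 [338.5 199. ] ctr px [339.4 197.3] left mm -5.6 up mm -30.7 roll -170.0
[ 0.45559862 -0.3628232   0.13907846] [ 9.78276362e-01 -2.07301550e-01 -6.89166373e-04 -9.75647041e-04]
```

View pics/r5.png

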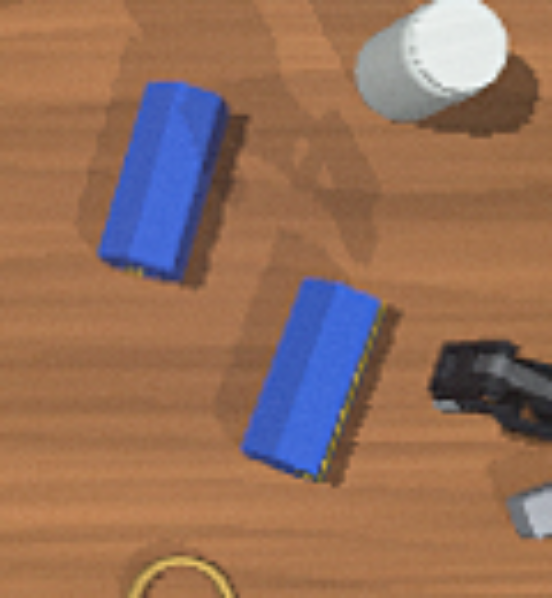

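It slid 14 mm and fell back: the stripe is still on the right-hand upper flat, running from (380,305) to (320,475). I'll sweep again, farther.

Call:
{"name": "drive_tool", "arguments": {
  "steps": [
    [[34,72.5,0,0,80],[34,72.5,-10,0,80],[34,72.5,-50,0,80],[34,72.5,-90,0,80],[34,72.5,-125,0,80],[34,72.5,-135,0,80],[34,72.5,-135,0,80],[35.7,76,-135,0,80],[36.7,78.5,-133,0,80],[37.5,80.5,-128,0,80],[38.5,83,-123,0,80],[39.8,86,-119,0,80],[41,89,-115.5,0,80],[42.2,91.8,-113,0,80],[43.3,94.6,-111,0,80],[44.5,97.3,-110,0,80],[46,101,-109,0,80],[47.8,105,-109,0,80],[49.5,109,-109,0,80],[49.5,109,-109,0,80]]
  ]
}}

```text
clock: 22.23
eef_pos: [0.5053, -0.2542, 0.0309]
tcp_rot: [0.978, -0.207, -0.0, -0.0]
contact_force: [0.2, -0.9, -0.1]
opening: 0.0803
finger_force: 0.0
```

Call:
{"name": "drive_tool", "arguments": {
  "steps": [
    [[0,0,0,0,80],[0,0,30,0,80],[0,0,80,0,80],[-20,-44,110,0,80],[-40,-88,110,0,80],[-40,-88,110,0,80],[-40,-88,110,0,80],[-40,-88,110,0,80]]
  ]
}}

```text
clock: 22.9
eef_pos: [0.4647, -0.3444, 0.1416]
tcp_rot: [0.978, -0.209, 0.0, 0.0]
contact_force: [0.3, -0.2, -0.3]
opening: 0.0799
finger_force: 0.0
```

```bash
cat >> b.py <<'E'
st=ctrl.read_state(); q=st['tcp_rot']; print('clock',st['clock'],st['eef_pos'].round(4),'ydir',np.degrees(2*np.arctan2(q[1],q[0])).round(1)-90)
# yellow seen from above near each block
m=cv2.inRange(cv2.cvtColor(p,cv2.COLOR_RGB2HSV),(20,110,110),(34,255,255))
for c in blobs(blue(p),150):
    r=cv2.boundingRect(c); x,y,w,h=r; print('rect',r,'yellow px',int((m[y-2:y+h+2,x-2:x+w+2]>0).sum()))
E
python3 b.py
```

```text
[ 0.5019 -0.2633  0.026 ] -22.5 0.114 0.025
side none
top 2 [363.5 237. ] ctr px [357.3 235. ] left mm -14.5 up mm 11.1 roll -53.0
[ 0.6064 -0.2142  0.026 ] -18.1 0.116 0.05
side 3 [301.7 171.7] ctr px [301.4 167.5] left mm -3.9 up mm -22.4 roll -170.0
top 4 [338.5 199. ] ctr px [339.4 197.3] left mm -5.5 up mm -30.8 roll -170.0
clock 23.0 [ 0.465  -0.3423  0.1405] ydir -114.0
rect (354, 197, 22, 40) yellow px 155
rect (332, 158, 26, 42) yellow px 2
```

B's stripe now faces up (155 yellow pixels from above). Now block A: three rolls.

Call:
{"name": "drive_tool", "arguments": {
  "steps": [
    [[36,34,0,5.7,80],[72,68,0,5.7,80],[108,101,0,5.7,80],[144,135,0,5.7,80],[144,135,-5,5.7,80],[144,135,-45,5.7,80],[144,135,-85,5.7,80],[144,135,-125,5.7,80],[144,135,-136,5.7,80],[144,135,-136,5.7,80],[144,135,-136,5.7,80]]
  ]
}}

```text
clock: 23.92
eef_pos: [0.6092, -0.2074, 0.0054]
tcp_rot: [0.987, -0.158, -0.001, -0.0]
contact_force: [-0.2, -0.5, 0.7]
opening: 0.0801
finger_force: 0.0
```

Call:
{"name": "drive_tool", "arguments": {
  "steps": [
    [[1.3,3.8,0,0,80],[2.2,6.6,2,0,80],[2.8,8.5,7,0,80],[3.8,11.4,12,0,80],[4.7,14.2,16,0,80],[5.7,17.1,19.5,0,80],[6.6,19.9,22,0,80],[7.5,22.8,24,0,80],[8.5,25.6,25,0,80],[9.7,29.4,26,0,80],[11,33.2,26,0,80],[12.2,37,26,0,80],[12.2,37,26,0,80],[12.2,37,26,0,80],[12.2,37,60,0,80],[12.2,37,120,0,80],[-10,-30,140,0,80],[-20,-63,140,0,80],[-20,-63,140,0,80],[-20,-63,140,0,80]]
  ]
}}

```text
clock: 25.58
eef_pos: [0.5886, -0.2765, 0.1478]
tcp_rot: [0.987, -0.161, 0.002, 0.002]
contact_force: [0.3, -0.9, 1.2]
opening: 0.0799
finger_force: 0.0
```

```bash
python3 b.py
```

```text
[ 0.5019 -0.2633  0.026 ] -22.5 0.114 0.025
side none
top 2 [363.5 237. ] ctr px [357.3 235. ] left mm -14.5 up mm 11.1 roll -53.0
[ 0.6164 -0.1878  0.026 ] -18.4 0.113 0.048
side 5 [299.8 171.4] ctr px [295.2 170.7] left mm -23.8 up mm -17.0 roll -126.0
top 6 [335.  197.5] ctr px [329.6 193.7] left mm -23.5 up mm -31.8 roll -143.0
clock 25.6833 [ 0.5888 -0.2718  0.1452] ydir -108.4
rect (354, 197, 22, 40) yellow px 154
rect (322, 155, 27, 42) yellow px 3
```

Call:
{"name": "drive_tool", "arguments": {
  "steps": [
    [[15,45,0,0,80],[30,89.5,0,0,80],[30,89.5,-10,0,80],[30,89.5,-50,0,80],[30,89.5,-90,0,80],[30,89.5,-125,0,80],[30,89.5,-141,0,80],[30,89.5,-141,0,80],[30,89.5,-141,0,80]]
  ]
}}

```text
clock: 26.43
eef_pos: [0.6178, -0.1796, 0.0022]
tcp_rot: [0.987, -0.158, -0.002, -0.001]
contact_force: [0.8, -0.1, 1.1]
opening: 0.0802
finger_force: 0.0
```

Call:
{"name": "drive_tool", "arguments": {
  "steps": [
    [[1.3,3.8,0,0,80],[2.2,6.6,2,0,80],[2.8,8.5,7,0,80],[3.8,11.4,12,0,80],[4.7,14.2,16,0,80],[5.7,17.1,19.5,0,80],[6.6,19.9,22,0,80],[7.5,22.8,24,0,80],[8.5,25.6,25,0,80],[9.7,29.4,26,0,80],[11,33.2,26,0,80],[12.2,37,26,0,80],[12.2,37,26,0,80],[12.2,37,26,0,80],[12.2,37,60,0,80],[12.2,37,120,0,80],[-10,-30,140,0,80],[-20,-63,140,0,80],[-20,-63,140,0,80],[-20,-63,140,0,80]]
  ]
}}

```text
clock: 28.1
eef_pos: [0.5988, -0.2508, 0.1474]
tcp_rot: [0.987, -0.161, 0.002, 0.002]
contact_force: [-0.6, -0.3, 1.0]
opening: 0.08
finger_force: 0.0
```

```bash
python3 b.py
```

```text
[ 0.5017 -0.2621  0.026 ] -21.1 0.113 0.024
side none
top 3 [364. 235.] ctr px [357.3 235.3] left mm 1.4 up mm 61.4 roll 1.0
[ 0.6255 -0.1595  0.026 ] -16.5 0.115 0.045
side 3 [294.7 170.7] ctr px [289.3 174.2] left mm -25.8 up mm 1.1 roll -88.0
top 5 [328. 193.] ctr px [319.9 190.6] left mm -23.3 up mm -1.1 roll -93.0
clock 28.2 [ 0.5989 -0.246   0.1446] ydir -108.4
rect (354, 197, 18, 41) yellow px 25
rect (313, 152, 25, 41) yellow px 54
```

Call:
{"name": "drive_tool", "arguments": {
  "steps": [
    [[15,45,0,1.5,80],[28.5,92,0,1.5,80],[28.5,92,-10,1.5,80],[28.5,92,-50,1.5,80],[28.5,92,-90,1.5,80],[28.5,92,-125,1.5,80],[28.5,92,-140,1.5,80],[28.5,92,-140,1.5,80],[28.5,92,-140,1.5,80]]
  ]
}}

```text
clock: 28.95
eef_pos: [0.6265, -0.151, 0.0026]
tcp_rot: [0.989, -0.145, -0.002, -0.001]
contact_force: [0.8, -0.8, 0.7]
opening: 0.0798
finger_force: 0.0
```

Call:
{"name": "drive_tool", "arguments": {
  "steps": [
    [[1.2,3.8,0,0,80],[2,6.7,2,0,80],[2.6,8.6,7,0,80],[3.4,11.5,12,0,80],[4.3,14.4,16,0,80],[5.1,17.3,19.5,0,80],[6,20.1,22,0,80],[6.8,23,24,0,80],[7.7,25.9,25,0,80],[8.8,29.7,26,0,80],[10,33.6,26,0,80],[11.1,37.4,26,0,80],[11.1,37.4,26,0,80],[11.1,37.4,26,0,80],[11.1,37.4,60,0,80],[11.1,37.4,120,0,80],[-20,40,150,0,80],[-60,60,150,0,80],[-100,80,150,0,80],[-110,80,150,0,80]]
  ]
}}

```text
clock: 30.62
eef_pos: [0.5156, -0.0709, 0.1551]
tcp_rot: [0.989, -0.145, 0.0, -0.0]
contact_force: [-0.2, -0.6, -0.4]
opening: 0.0799
finger_force: 0.0
```

```bash
python3 b.py
python3 - <<'E'
from h import *
p,_=ctrl.read_camera('top')
a=cv2.resize(p[100:300,180:440],(780,600)); cv2.imwrite('pics/r6.png',cv2.cvtColor(a,cv2.COLOR_RGB2BGR))
E
```

```text
clock 30.7167 [ 0.5141 -0.0708  0.1537] ydir -106.7
```

View pics/r6.png

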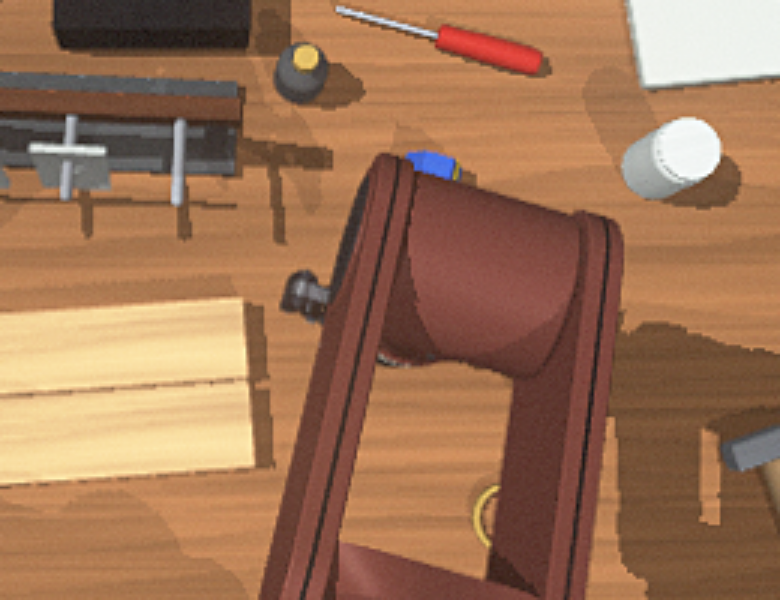

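The arm hides both blocks. I'll move it over the empty board and look again.

Call:
{"name": "drive_tool", "arguments": {
  "steps": [
    [[-30,40,30,0,80],[-60,80,40,0,80],[-90,120,40,0,80],[-100,160,40,0,80],[-100,200,40,0,80],[-100,240,40,0,80],[-100,270,40,0,80],[-100,270,40,0,80],[-100,270,40,0,80]]
  ]
}}

```text
clock: 31.52
eef_pos: [0.4183, 0.2008, 0.1947]
tcp_rot: [0.99, -0.143, 0.0, -0.001]
contact_force: [-0.5, -0.8, 0.2]
opening: 0.0802
finger_force: 0.0
```

```bash
python3 b.py
python3 - <<'E'
from h import *
p,_=ctrl.read_camera('top')
a=cv2.resize(p[140:270,290:420],(600,600)); cv2.imwrite('pics/r7.png',cv2.cvtColor(a,cv2.COLOR_RGB2BGR))
E
```

```text
[ 0.5019 -0.2633  0.026 ] -22.5 0.114 0.025
side none
top 2 [363.5 237. ] ctr px [357.3 235. ] left mm -14.5 up mm 11.1 roll -53.0
[ 0.6276 -0.1422  0.026 ] -15.6 0.116 0.044
side none
top 6 [322.3 191.8] ctr px [313.9 190. ] left mm -22.4 up mm 6.7 roll -73.0
clock 31.6167 [0.4183 0.1977 0.1943] ydir -106.6
rect (354, 197, 22, 40) yellow px 154
rect (307, 151, 25, 41) yellow px 57
```

View pics/r7.png

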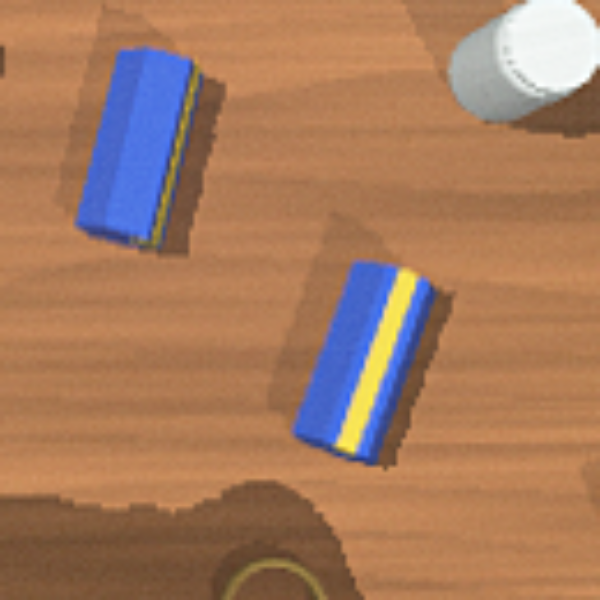

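B's stripe faces up at (378,360). A is still on -60°, with its stripe on the right-hand flat at (178,155), so I'll retry that roll with the centre corrected.

Call:
{"name": "drive_tool", "arguments": {
  "steps": [
    [[214.5,-337.5,0,1,80],[214.5,-337.5,0,1,80],[214.5,-337.5,0,1,80],[214.5,-337.5,0,1,80],[214.5,-337.5,0,1,80],[214.5,-337.5,0,1,80],[214.5,-337.5,0,1,80],[214.5,-337.5,0,1,80],[214.5,-337.5,0,1,80],[214.5,-337.5,0,1,80],[214.5,-337.5,0,1,80],[214.5,-337.5,-5,1,80],[214.5,-337.5,-40,1,80],[214.5,-337.5,-80,1,80],[214.5,-337.5,-120,1,80],[214.5,-337.5,-160,1,80],[214.5,-337.5,-184,1,80],[214.5,-337.5,-190,1,80],[214.5,-337.5,-190,1,80],[214.5,-337.5,-190,1,80]]
  ]
}}

```text
clock: 33.33
eef_pos: [0.6327, -0.1402, 0.0056]
tcp_rot: [0.991, -0.137, 0.001, 0.0]
contact_force: [0.3, 0.3, 0.8]
opening: 0.0801
finger_force: 0.0
```

Call:
{"name": "drive_tool", "arguments": {
  "steps": [
    [[1,3.5,0,0,80],[1.6,5.5,2,0,80],[2.2,8,7,0,80],[3,10.8,12,0,80],[4,13.8,17,0,80],[4.8,16.7,21,0,80],[5.6,19.6,24,0,80],[6.4,22.5,26,0,80],[7.3,25.5,27,0,80],[8.4,29.4,28,0,80],[9.6,33.5,28,0,80],[10.7,37.4,28,0,80],[11.8,41,28,0,80],[11.8,41,28,0,80],[11.8,41,60,0,80],[11.8,41,120,0,80],[-30,80,150,0,80],[-70,100,150,0,80],[-110,120,150,0,80],[-150,140,150,0,80]]
  ]
}}

```text
clock: 35.0
eef_pos: [0.5136, -0.0158, 0.1537]
tcp_rot: [0.991, -0.137, 0.001, -0.0]
contact_force: [0.9, 0.9, 0.2]
opening: 0.0802
finger_force: 0.0
```

Call:
{"name": "drive_tool", "arguments": {
  "steps": [
    [[-30,40,0,0,80],[-60,80,0,0,80],[-80,120,0,0,80],[-80,160,0,0,80],[-80,190,0,0,80],[-80,190,0,0,80],[-80,190,0,0,80],[-80,190,0,0,80]]
  ]
}}

```text
clock: 35.67
eef_pos: [0.4338, 0.1733, 0.1521]
tcp_rot: [0.991, -0.136, -0.0, 0.0]
contact_force: [-0.1, -0.9, 0.6]
opening: 0.0801
finger_force: 0.0
```

```bash
python3 b.py
```

```text
[ 0.5019 -0.2633  0.026 ] -22.5 0.114 0.025
side none
top 2 [363.5 237. ] ctr px [357.3 235. ] left mm -14.5 up mm 11.1 roll -53.0
[ 0.6374 -0.1055  0.026 ] -15.4 0.116 0.022
side none
top 3 [307.  187.7] ctr px [300.5 186.5] left mm -16.7 up mm 9.1 roll -62.0
clock 35.7667 [0.4342 0.1721 0.1521] ydir -105.8
rect (354, 197, 22, 41) yellow px 154
rect (297, 148, 18, 41) yellow px 164
```

Both stripes now face up. Next I'll get exact stripe centres and bearings for the grasps.

```bash
cat > y.py <<'E'
from h import *
p,_=ctrl.read_camera('top'); h=cv2.cvtColor(p,cv2.COLOR_RGB2HSV)
m=cv2.inRange(h,(20,110,110),(34,255,255)); bl=cv2.dilate(blue(p),np.ones((9,9)))
m&=bl
import sys
z=float(sys.argv[1]) if len(sys.argv)>1 else .046
for c in blobs(cv2.morphologyEx(m,cv2.MORPH_CLOSE,np.ones((3,3))),50):
    r=cv2.minAreaRect(c); b=onplane('top',cv2.boxPoints(r),z); e=[b[1]-b[0],b[2]-b[1]]; l=max(e,key=np.linalg.norm); l=l*np.sign(l[0]); w=min(e,key=np.linalg.norm)
    print('stripe',np.round(r[0]),b.mean(0).round(4),'axis',np.degrees(np.arctan2(l[1],l[0])).round(1),np.linalg.norm(l).round(3),np.linalg.norm(w).round(3))
st=ctrl.read_state();q=st['tcp_rot']; print(st['clock'],st['eef_pos'].round(4),np.degrees(2*np.arctan2(q[1],q[0])).round(1)-90)
E
python3 y.py
```

```text
stripe [371. 218.] [ 0.4965 -0.2756  0.046 ] axis -22.9 0.113 0.011
stripe [312. 168.] [ 0.6319 -0.1196  0.046 ] axis -15.6 0.112 0.011
35.8167 [0.4343 0.1719 0.1522] -105.8
```

Call:
{"name": "drive_tool", "arguments": {
  "steps": [
    [[198,-291.5,0,0.2,80],[198,-291.5,0,0.2,80],[198,-291.5,0,0.2,80],[198,-291.5,0,0.2,80],[198,-291.5,0,0.2,80],[198,-291.5,0,0.2,80],[198,-291.5,0,0.2,80],[198,-291.5,0,0.2,80],[198,-291.5,0,0.2,80],[198,-291.5,0,0.2,80],[198,-291.5,-40,0.2,80],[198,-291.5,-80,0.2,80],[198,-291.5,-120,0.2,80],[198,-291.5,-142,0.2,80],[198,-291.5,-149,0.2,80],[198,-291.5,-149,0.2,80],[198,-291.5,-149,0.2,80]]
  ]
}}

```text
clock: 37.23
eef_pos: [0.6325, -0.1189, 0.0045]
tcp_rot: [0.991, -0.136, 0.0, 0.0]
contact_force: [0.2, -0.5, -0.1]
opening: 0.0802
finger_force: 0.0
```

Call:
{"name": "drive_tool", "arguments": {
  "steps": [
    [[0,0,0,0,60],[0,0,0,0,55],[0,0,0,0,45],[0,0,0,0,45],[0,0,0,0,45],[0,0,0,0,45],[0,0,0,0,45],[0,0,0,0,45]]
  ],
  "force": 30
}}

```text
clock: 37.9
eef_pos: [0.6341, -0.1192, 0.0066]
tcp_rot: [0.991, -0.135, 0.002, 0.001]
contact_force: [-0.9, -0.1, 5.8]
opening: 0.0516
finger_force: 30.7
```

Call:
{"name": "drive_tool", "arguments": {
  "steps": [
    [[0,0,10,0,45],[0,0,25,0,45],[0,0,50,0,45],[0,0,80,0,45],[-35,0,80,3,45],[-70,10,80,6,45],[-105,20,80,9,45],[-140,40,80,12,45],[-173,70,80,15,45],[-173,105,80,19,45],[-173,140,80,19,45],[-173,180,80,19,45],[-173,220,80,19,45],[-173,260,80,19,45],[-173,300,80,19,45],[-173,340,80,19,45],[-173,385,80,19,45],[-173,385,80,19,45],[-173,385,80,19,45],[-173,385,80,19,45]]
  ]
}}

```text
clock: 39.57
eef_pos: [0.459, 0.267, 0.0843]
tcp_rot: [1.0, 0.031, 0.0, 0.0]
contact_force: [0.0, -0.9, -1.3]
opening: 0.0509
finger_force: 32.4
```

```bash
python3 y.py .12
python3 - <<'E'
from h import *
s,_=ctrl.read_camera('side')
a=cv2.resize(s[190:320,190:340],(690,598)); cv2.imwrite('pics/r8.png',cv2.cvtColor(a,cv2.COLOR_RGB2BGR))
E
```

```text
stripe [371. 218.] [ 0.4931 -0.25    0.12  ] axis -22.6 0.104 0.01
39.6167 [0.4591 0.2662 0.0841] -86.5
```

View pics/r8.png

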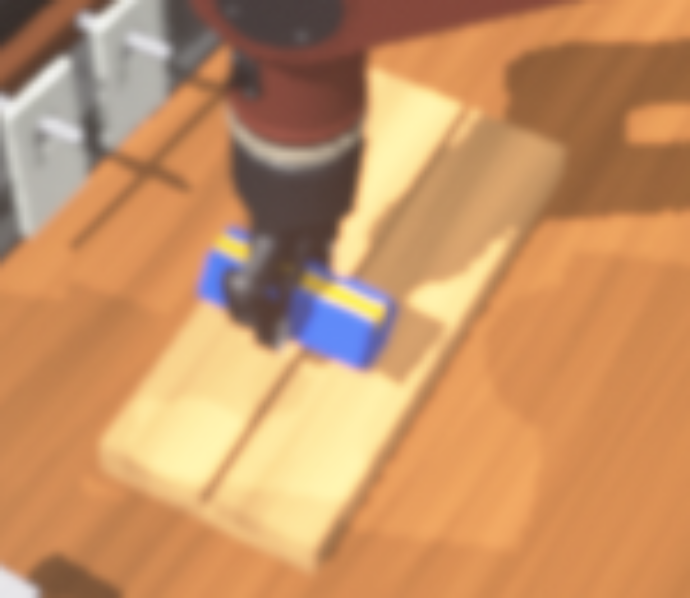

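A is held stripe up at (350,295), crosswise over the board, and both plates hang at upper left. I've now viewed 15 pictures, one over the limit of 14, so from here on I'll check with numbers only. Next I'll lower A.

Call:
{"name": "drive_tool", "arguments": {
  "steps": [
    [[0,0,-25,0,45],[0,0,-38,0,45],[0,0,-43,0,45],[0,0,-46,0,45],[0,0,-46,0,45],[0,0,-46,0,45]]
  ]
}}

```text
clock: 40.17
eef_pos: [0.46, 0.2664, 0.0383]
tcp_rot: [1.0, 0.03, 0.001, -0.0]
contact_force: [0.2, -0.3, -2.7]
opening: 0.0515
finger_force: 32.4
```

Call:
{"name": "drive_tool", "arguments": {
  "steps": [
    [[0,0,-1,0,45],[0,0,-2,0,45],[0,0,-3,0,45],[0,0,-3,0,45],[0,0,-3,0,45]]
  ]
}}

```text
clock: 40.58
eef_pos: [0.4601, 0.267, 0.0366]
tcp_rot: [1.0, 0.03, 0.001, -0.0]
contact_force: [-4.0, -2.8, 10.6]
opening: 0.0515
finger_force: 33.3
```

Call:
{"name": "drive_tool", "arguments": {
  "steps": [
    [[0,0,0,0,56],[0,0,0,0,60],[0,0,0,0,66],[0,0,0,0,76],[0,0,0,0,80],[0,0,0,0,80],[0,0,30,0,80],[0,0,70,0,80],[0,0,110,0,80],[20,-40,115,-10,80],[20,-80,115,-15,80],[20,-120,115,-20,80],[20,-160,115,-25,80],[20,-160,115,-26,80],[20,-160,115,-26,80],[20,-160,115,-26,80]]
  ]
}}

```text
clock: 41.92
eef_pos: [0.4792, 0.1067, 0.1495]
tcp_rot: [0.981, -0.195, 0.0, -0.0]
contact_force: [0.3, -0.2, -0.6]
opening: 0.0798
finger_force: 0.0
```

```bash
python3 y.py .076; python3 look.py | grep -v slot
```

```text
stripe [164. 234.] [0.4585 0.2678 0.076 ] axis 1.1 0.111 0.008
stripe [371. 218.] [ 0.4951 -0.2653  0.076 ] axis -22.6 0.109 0.01
41.9667 [0.4791 0.1074 0.1494] -112.5
hi [152 147  25   6 104] zmax 0.162 rect [0.6581 0.2538] [0.058 0.008] 87.0
hi [189 148  26   5 104] zmax 0.163 rect [0.6565 0.1642] [0.059 0.008] 88.0
blob [365. 215.] ctr [ 0.5044 -0.2644  0.026 ] len 0.1091 wid 0.0243 axis deg -22.7
```

A is down crosswise. Now B.

Call:
{"name": "drive_tool", "arguments": {
  "steps": [
    [[17.5,-382.5,0,-0.4,80],[17.5,-382.5,0,-0.4,80],[17.5,-382.5,0,-0.4,80],[17.5,-382.5,0,-0.4,80],[17.5,-382.5,0,-0.4,80],[17.5,-382.5,0,-0.4,80],[17.5,-382.5,0,-0.4,80],[17.5,-382.5,0,-0.4,80],[17.5,-382.5,0,-0.4,80],[17.5,-382.5,0,-0.4,80],[17.5,-382.5,0,-0.4,80],[17.5,-382.5,-40,-0.4,80],[17.5,-382.5,-80,-0.4,80],[17.5,-382.5,-120,-0.4,80],[17.5,-382.5,-140,-0.4,80],[17.5,-382.5,-145,-0.4,80],[17.5,-382.5,-145,-0.4,80],[17.5,-382.5,-145,-0.4,80]]
  ]
}}

```text
clock: 43.52
eef_pos: [0.4979, -0.2749, 0.0056]
tcp_rot: [0.98, -0.198, 0.001, 0.0]
contact_force: [-0.5, -0.4, 0.5]
opening: 0.0799
finger_force: 0.0
```

Call:
{"name": "drive_tool", "arguments": {
  "steps": [
    [[0,0,0,0,60],[0,0,0,0,55],[0,0,0,0,45],[0,0,0,0,45],[0,0,0,0,45],[0,0,0,0,45],[0,0,0,0,45],[0,0,0,0,45]]
  ],
  "force": 30
}}

```text
clock: 44.18
eef_pos: [0.4982, -0.2767, 0.0071]
tcp_rot: [0.98, -0.199, 0.002, 0.001]
contact_force: [-0.2, 2.1, 6.9]
opening: 0.0518
finger_force: 30.6
```

Call:
{"name": "drive_tool", "arguments": {
  "steps": [
    [[0,0,10,0,45],[0,0,25,0,45],[0,0,50,0,45],[0,0,80,0,45],[-5,35,80,5,45],[-10,70,80,10,45],[-15,105,80,15,45],[-20,140,80,20,45],[-25,180,80,26.4,45],[-29,220,80,26.4,45],[-29,260,80,26.4,45],[-29,300,80,26.4,45],[-29,340,80,26.4,45],[-29,380,80,26.4,45],[-29,402,80,26.4,45],[-29,402,80,26.4,45],[-29,402,80,26.4,45],[-29,402,80,26.4,45]]
  ]
}}

```text
clock: 45.68
eef_pos: [0.4678, 0.1259, 0.0851]
tcp_rot: [1.0, 0.03, 0.0, 0.0]
contact_force: [0.2, 0.1, -1.3]
opening: 0.0514
finger_force: 32.1
```

Call:
{"name": "drive_tool", "arguments": {
  "steps": [
    [[0,0,-25,0,45],[0,0,-38,0,45],[0,0,-43,0,45],[0,0,-46,0,45],[0,0,-48,0,45],[0,0,-49,0,45],[0,0,-49,0,45],[0,0,-49,0,45]]
  ]
}}

```text
clock: 46.35
eef_pos: [0.4683, 0.1256, 0.037]
tcp_rot: [1.0, 0.03, 0.0, 0.0]
contact_force: [-3.7, -0.8, 5.6]
opening: 0.0516
finger_force: 32.5
```

Call:
{"name": "drive_tool", "arguments": {
  "steps": [
    [[0,0,0,0,56],[0,0,0,0,60],[0,0,0,0,66],[0,0,0,0,76],[0,0,0,0,80],[0,0,0,0,80],[0,0,30,0,80],[0,0,70,0,80],[0,0,110,0,80],[0,-40,150,0,80],[0,-80,170,0,80],[0,-120,170,0,80],[0,-160,170,0,80],[0,-200,170,0,80],[0,-240,170,0,80],[0,-280,170,0,80],[0,-320,170,0,80],[0,-320,170,0,80],[0,-320,170,0,80],[0,-320,170,0,80]]
  ]
}}

```text
clock: 48.02
eef_pos: [0.4673, -0.1935, 0.205]
tcp_rot: [1.0, 0.03, -0.0, -0.001]
contact_force: [-0.2, -0.4, -0.7]
opening: 0.0798
finger_force: 0.0
```

```bash
python3 y.py .076; python3 look.py
python3 - <<'E'
from h import *
p,d=ctrl.read_camera('top'); P=cloud('top',d); Z=P[...,2]
v,u=np.mgrid[:384,:512]
for a,b in ((150,185),(200,240)):
    m=(u>a-15)&(u<b+15)&(v>205)&(v<262)&(Z>.068)&(Z<.085)
    q=P[m]; c,*_=np.linalg.lstsq(np.c_[q[:,:2]-q[:,:2].mean(0),np.ones(len(q))],q[:,2],rcond=None)
    r=cv2.minAreaRect(np.float32(q[:,:2])); print('top flat',len(q),'z',c[2].round(4),'tilt deg',np.degrees(c[:2]).round(1),np.round(r[0],4),np.round(r[1],3),np.round(r[2],1))
# flask / can still upright: heights
for n,(x0,x1,y0,y1),h in(('flask',(.68,.80,-.06,.02),.075),('can',(.58,.75,-.40,-.26),.09)):
    m=(P[...,0]>x0)&(P[...,0]<x1)&(P[...,1]>y0)&(P[...,1]<y1)&(Z>h-.02)&(Z<.2); print(n,m.sum(),np.nanmax(Z[m]) if m.any() else None)
E
```

```text
stripe [164. 234.] [0.4585 0.2666 0.076 ] axis 1.1 0.111 0.01
stripe [220. 230.] [0.4675 0.1259 0.076 ] axis 3.5 0.111 0.011
48.0667 [ 0.4675 -0.1928  0.2051] -86.5
hi [152 147  25   6 106] zmax 0.162 rect [0.6585 0.2543] [0.059 0.008] 86.0
hi [189 148  26   6 106] zmax 0.163 rect [0.6562 0.1639] [0.059 0.008] 87.0
slot [212 209  17  44 567] zmax 0.082 rect [0.4665 0.1258] [0.108 0.036] 4.0
slot [158 212  16  45 594] zmax 0.083 rect [0.4591 0.2652] [0.111 0.036] 4.0
blob [214. 231.] ctr [0.4672 0.1445 0.026 ] len 0.1092 wid 0.0155 axis deg -176.6
top flat 630 z 0.0756 tilt deg [0.  2.3] [0.4592 0.2643] [0.111 0.041] 4.0
top flat 609 z 0.0754 tilt deg [-0.4  1.1] [0.4665 0.1264] [0.109 0.038] 3.5
flask 100 0.07931218232211812
can 418 0.09439876202752018
```

```bash
python3 -c "
from plant import ctrl
print(ctrl.sign_off())"
```

```text
the job is handed in; nothing more can be done
None
```

The job is handed in: both plates hang on pegs, both blocks present lie crosswise on the board with the stripe up, and the flask and can still stand; I viewed 15 pictures, one over the limit of 14.

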